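# Load the vial rack into the drawer of a vaccination station

## Robot

A 7-joint arm with a two-finger parallel gripper is mounted at the origin on the work surface. World frame = base frame: x ahead of the robot, y to its left, z up, the work surface at z = 0. Lengths are in m, angles in rad, forces in N, time in s.
With the tool pointing down it reaches from about 0.35 to 0.9 m from the base axis. Payload 8.1 kg.
Tool frame: the origin (TCP) lies at the very end of the fingers, on their centre line; the grasp point (between the pads) lies 19 mm behind it; z points along the fingers, y is the line along which they close (so a half turn about z gives the same grasp; the last joint's range is limited). The gripper opens to 92 mm and grips with 3 to 60 N. Pads are 19 mm wide; open, the fingers measure 130 mm over their backs; the gripper's body (75 mm by 190 mm) begins 47 mm behind the grasp point.
Start: joints at [1.096, 0.434, 0.025, 1.573, -0.012, 1.134, -0.075], TCP at [0.227, -0.582, 0.227] pointing down, gripper open.
Joint ranges: [-2.62, 2.62], [-0.44, 2.09], [-1.27, 1.32], [0.08, 2.57], [-1.32, 4.46], [0.12, 2], [-2.74, 2.74]. Speed limits (rad/s): [2.22, 2.22, 3.01, 3.01, 3.14, 3.14, 3.14].

## Interface

Orientations are given as a rotation vector (axis times angle).
In Python, from cell import arm gives the robot as it stands.
- The arm moves only by the tool carry_out, never from a script. Its argument "commands" is a list of rows, each a list of 7 numbers: the opening, from 0 (shut) to 1 (fully open), then the shift along the tool's x, y, z each as a share of 0.025 m, from -1 to 1, then the turn, a rotation vector about the tool's x, y, z each as a share of 0.1 rad, from -1 to 1. A call has 1 to 8 rows; each row shifts and turns the commanded pose from where the row before left it, along the tool's axes as they then stand; what a row does not reach is not made up. A row lasts 1/10 s, in which the tool goes at most 50 mm and 8.59 degrees, less where a joint would pass 70% of its speed; a pose out of reach is approached as far as the arm can. A call with a number of a shift or a turn outside -1 to 1 is refused whole. A call with a gripper value outside its range is refused whole. The fingers move at their own pace and stop on an object; "squeeze" is the grip in N (left out, the last holds). Time passes only in rows, so rows that do not move let the fingers close. It gives the time, the measured TCP pose, the force, the opening and the grip force at its end, in the units of the state.
- arm.observe(): the state, without advancing time (a new reading comes with each control period).
- arm.get_image(name): name is "scene" or "top"; returns a dict with "pixels" (480x640x3 uint8, red, green, blue), "range_z" (480x640 float32, m along the optical axis (not along the pixel's ray), 0 where there is no reading), "mtx" (3x3 intrinsics, pixels), "k1" (the pictures are not rectified: a ray, as slopes to the right and down, at radius r is drawn at 1 + k1 r^2 times it, then the intrinsics apply), "R" (3x3) and "t" (3): a world point X has camera coordinates R X + t. Camera axes: x right, y down, z forward; pixel columns grow to the right and rows downward; lengths in m; the calibration is good to about 2 mm. A picture is of the moment at which its call begins.
- arm.sign_off(): hands the job in; it is judged then, once.
The state is a dict: "clock": time; "joints": joint angles; "dq": joint speeds; "joint_efforts": joint torques, N m; "position": TCP position; "ee_rot": TCP orientation; "force": force on the tool from outside, world axes, zero at the start; "ft_torque": the same for the moment, N m; "width": opening from 0.0 (shut) to 1.0 (fully open); "gripper_force": force on a finger pad.
Only numpy, scipy, OpenCV 4.12 (cv2) and the standard library are available. Lean on these libraries where they do the work, as an engineer would, in place of code of your own. Each camera call takes 0.05 s, during which the arm holds its last target. There are 200 camera calls.

## Task

Move the swab carton out of the way of the drawer, then pull the drawer of the white unit fully out to its stop without running it into the carton. Put the small vial rack (the one with the lifting rib) into the bay of the drawer and press it down until it is flush with the drawer's deck. Leave the drawer fully out and the carton lying flat on the table, and do not shift or tip the other things.

Things in the scene. Friction and masses are not known exactly. Their poses are not given: they have to be found in the camera images.
- cabinet: fixed white drawer unit on the table, 250 mm wide, 260 mm deep, 120 mm high, one drawer. Origin: table level, middle of the plane of the closed drawer's front. Its -x axis points out of the front (the way the drawer opens), y along the front, z up
- drawer (a joint): travel of the drawer in m: 0 shut, 0.160 at its stop fully out; slides along the unit's -x with about 4 N of friction, stays where left; starts up to 12 mm open. Grey front panel 242 mm wide, 15 mm thick, from 12 to 104 mm above the table (its outer face is the unit's x = 0 when shut); behind it a white deck 220 mm wide, 185 mm deep, 70 mm above the table, with the bay in it
- handle (a point): middle of the drawer's handle: a round steel bar 11 mm thick and 130 mm long along the front, 45 mm out from the front panel (39 mm free gap behind the bar), 95 mm above the table, on a post 60 mm to each side of the middle
- bay (a point): centre of the mouth of the bay, a rectangular recess in the drawer's deck, 89 mm long (unit's x) by 61 mm wide (unit's y) with a 3 mm chamfer, at deck level (70 mm above the table), 78 mm behind the front panel's outer face. x, y, z as the unit's. It is hidden inside the unit until the drawer is out
- seat (a joint): steel seat plate that is the floor of the bay; value = how far it has been pushed down, in m. At 0 it lies 14 mm below the deck, so that a rack set on it stands 10 mm proud; it takes about 7 N to push down, stops at 0.010 (rack flush) and stays there
- rack: the small vial rack: black block 84 (x) x 56 (y) x 24 mm (lowest 8 mm: 78 x 50), about 0.18 kg. Along the middle of its top an upright lifting rib, 52 long (x), 10 thick (y), 30 high, its top 54 mm above the underside. At each corner, 32 mm (x) and 16 mm (y) from the middle, a vial 15 mm wide stands 13 mm above the block. Origin: centre of its underside. Half a turn makes no difference
- carton: the swab carton: closed paper box with a pale blue band, 90 mm (x) by 60 mm (y) by 45 mm high, about 0.2 kg, lying in front of the drawer. Origin: centre of its underside
- big_rack: bystander: a larger flat black rack, 130 x 70 x 34 mm, many holes, no rib, no vials; does not fit the bay. Origin: centre of its underside, x along its length
- gel: bystander: clear pump bottle of hand gel, 66 mm diameter, 177 mm high. Origin: centre of its underside
- jar: bystander: glass jar with a lid, 68 mm diameter, 80 mm high. Origin: centre of its underside
- dish: bystander: round steel bowl, 100 mm diameter, 32 mm high. Origin: centre of its underside
- flask: bystander: small amber bottle, 40 mm diameter, 65 mm high. Origin: centre of its underside
- tape: bystander: white roll of tape lying on the drawer unit's top, 64 mm diameter, 24 mm high. Origin: centre of its underside
There are look-alikes about, which are no part of the job. What is shaped like the carton but pink or purple is not meant.

How it is judged:
On the way, in this order (a step that is already met when the one before it is completed fails the run):
1. the drawer is out at its stop (at least 154 of 160 mm) (value of joint drawer above 0.154 m), for 0.2 s.
2. the small rack is in the bay of the open drawer, flush with the deck (value of joint drawer above 0.154 m and z of rack in the frame of bay between -0.03 and -0.0215 m and horizontal distance between rack and bay below 0.006 m and angle between the x axis of rack and the x axis of bay, either way round below 0.1 rad and angle between rack's own z axis and vertical below 0.06 rad), for 0.2 s.
At the end, for the whole second after the job is handed in: The drawer is out at its stop (at least 154 of 160 mm); the small rack is at rest in the bay, within 6 mm of its centre, square to it (0.10 rad), level (0.06 rad) and its block no more than 2.5 mm proud of the deck; the carton lies at rest flat on the table (within 8 mm and 0.1 rad) (all of step 2 and linear speed of each of rack, carton below 0.02 m/s and height (world z) of carton below 0.008 m and angle between carton's own z axis and vertical below 0.1 rad); the robot touches nothing.
It fails at once if the drawer (or its unit) and the carton run into each other (more than 2 N) (contact force between cabinet and carton above 2 N).
It fails at once if a bystander is shifted by more than 30 mm or tipped (distance of any of big_rack, gel, jar, dish, flask, tape from where it was at the start of the episode above 0.03 m or angle between any of big_rack, gel, jar, dish, flask, tape's own z axis and vertical above 0.3 rad).
It also fails if it takes over 67 s, if anything falls off the work surface, if the arm or the gripper's body presses on something with over 40 N, if the wrist force passes 120 N, or if a joint passes its speed limit or range.

## Working session

There is one attempt and no reset: what is moved stays moved. The work goes in short steps, Python scripts to look and compute and a tool call to move; the robot and the scene stay as the last step left them, time stands still between calls to the robot, and variables do not carry over. Pictures are saved under pics/ and viewed, at most 10 in all, crops included, and the job is handed in when it is done.

Besides the shell and the picture viewer there is one more tool, called in YAML: its name, and indented under it one key for each argument. carry_out: Moves the arm, as the interface text tells. Shift numbers are shares of 0.025 m and turn numbers shares of 0.1 rad, none past 1 either way. Its arguments: {"type":"object","properties":{"commands":{"type":"array"},"squeeze":{"type":"number"}},"required":["commands"]}

```bash
mkdir -p pics; ls; cat > h.py <<'E'
import numpy as np, cv2
from cell import arm
def grab(n):
    d=arm.get_image(n); np.savez('%s.npz'%n,**d)
    return d
def load(n): return dict(np.load('%s.npz'%n))
def cloud(d):
    K=d['mtx'];R=d['R'];t=d['t']
    dist=np.array([float(d['k1']),0,0,0])
    v,u=np.mgrid[0:480,0:640]
    p=cv2.undistortPoints(np.stack([u,v],-1).reshape(-1,1,2).astype(float),K,dist).reshape(480,640,2)
    z=d['range_z'][...,None]
    c=np.concatenate([p*z,z],-1)
    w=(c-t.reshape(3))@R
    w[d['range_z']==0]=np.nan
    return w
def rayplane(d,uv,h):
    p=cv2.undistortPoints(np.array(uv,float).reshape(-1,1,2),d['mtx'],np.array([float(d['k1']),0,0,0])).reshape(-1,2)
    r=np.c_[p,np.ones(len(p))]@d['R']; o=-d['R'].T@d['t'].reshape(3)
    return o+r*((h-o[2])/r[:,2:])
E
python3 - <<'E'
from h import *
s=grab('scene');t=grab('top')
for n,d in(('scene',s),('top',t)):
    cv2.imwrite('pics/%s0.png'%n,d['pixels'][...,::-1]); print(n,d['mtx'].tolist(),d['k1'],(-d['R'].T@d['t'].reshape(3)).round(3),(d['range_z']>0).mean())
o=arm.observe();print(o)
E
```

```text
pics
scene [[525.9261558221177, 0.0, 321.5559792333177], [0.0, 525.9261558221177, 237.03195272289662], [0.0, 0.0, 1.0]] -0.13056215646320987 [0.97  0.668 0.696] 0.9962532552083333
top [[506.7781214359367, 0.0, 319.9890200632524], [0.0, 506.7781214359367, 242.09298223819528], [0.0, 0.0, 1.0]] -0.008500587241121977 [ 0.454 -0.02   1.04 ] 0.9958626302083333
{'clock': 0.1, 'joints': array([ 1.09641224,  0.43513568,  0.02497891,  1.57402054, -0.01161662,
        1.13402428, -0.07513282]), 'dq': array([ 0.00029565, -0.00038393,  0.00077493, -0.00107025,  0.00030233,
        0.00084703,  0.00010626]), 'joint_efforts': array([ 3.01963737e-03, -6.69134259e+01,  9.87873785e-01, -3.15149796e+01,
       -6.06123637e-02,  3.74163862e-02,  5.88151693e-05]), 'position': array([ 0.22682722, -0.58187524,  0.22602889]), 'ee_rot': array([-3.08613434e+00, -5.80206018e-01,  5.99013462e-04]), 'force': array([-0.26718407,  0.67281316,  0.33903213]), 'ft_torque': array([ 0.01121845, -0.01476058, -0.01787894]), 'gripper_force': 0.0, 'width': 1.0062808567731139}
```

View pics/scene0.png

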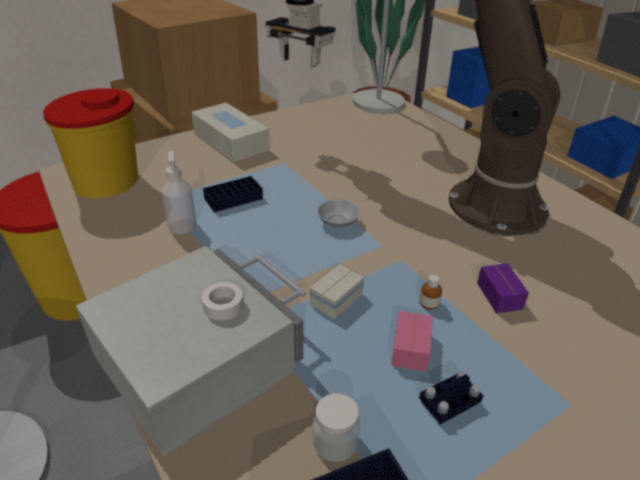

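View pics/top0.png

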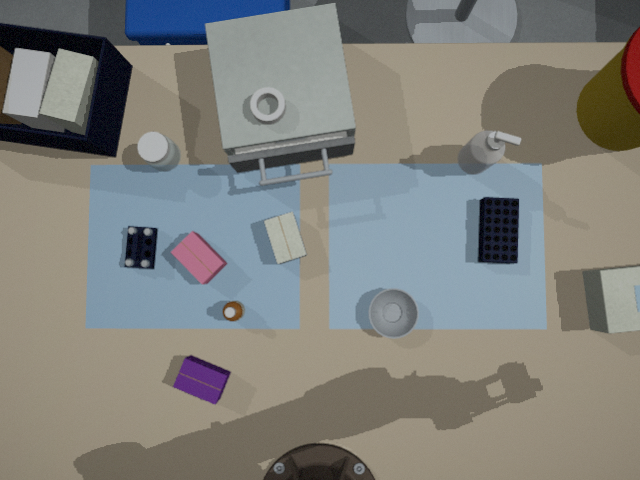

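The scene view shows the white carton at about (337,290), the rack with vials at (452,395), the handle at (275,275) and the jar at (337,427). In the top view the carton is at (285,238), the rack at (141,248), the handle bar from (262,181) to (330,172), and the flask at (233,311).

```bash
python3 - <<'E'
from h import *
T=load('top');S=load('scene');ct=cloud(T);cs=cloud(S)
def seg(c,box,zr,extra=None):
    m=(c[...,0]>box[0])&(c[...,0]<box[1])&(c[...,1]>box[2])&(c[...,1]<box[3])&(c[...,2]>zr[0])&(c[...,2]<zr[1])
    if extra is not None:m&=extra
    return c[m]
def rect(p):
    (c,s,a)=cv2.minAreaRect((p[:,:2]*1000).astype(np.float32)); return np.round(c,1),np.round(s,1),round(a,1),len(p),'z',np.round(np.percentile(p[:,2],[5,50,95])*1000,1)
def px(c,u,v): return c[v,u].round(3)
for n,u,v in(('carton',285,238),('rack',141,248),('handleL',262,181),('handleR',330,172),('jar',155,146),('flask',233,311),('dish',393,312),('gel',487,148),('big',498,230),('pink',199,257),('mat',310,240)):print(n,px(ct,u,v))
cc=px(ct,285,238);rc=px(ct,141,248)
for n,c in(('top',ct),('scene',cs)):
    print(n,'carton',rect(seg(c,(cc[0]-.07,cc[0]+.055,cc[1]-.06,cc[1]+.06),(.036,.055))))
    print(' rack blk',rect(seg(c,(rc[0]-.065,rc[0]+.065,rc[1]-.06,rc[1]+.055),(.015,.07))))
    print(' rib',rect(seg(c,(rc[0]-.065,rc[0]+.065,rc[1]-.06,rc[1]+.055),(.045,.07))))
    print(' cabtop',rect(seg(c,(.55,1.1,-.2,.4),(.112,.128))))
    h=seg(c,(.5,.72,-.1,.2),(.085,.108));print(' handle+panel',rect(h))
    print(' table z',np.nanmedian(seg(c,(.2,.7,-.3,.3),(-.02,.01))[:,2]))
# rack: vial & rib images
d=T['pixels'][200:300,95:190];cv2.imwrite('pics/r.png',cv2.resize(d[...,::-1],None,fx=6,fy=6,interpolation=2)[:600,:570])
E
```

```text
carton [0.531 0.066 0.045]
rack [0.513 0.356 0.032]
handleL [0.635 0.106 0.096]
handleR [ 0.65  -0.023  0.104]
jar [0.707 0.316 0.081]
flask [0.39  0.163 0.064]
dish [ 0.384 -0.15   0.006]
gel [ 0.688 -0.308  0.13 ]
big [ 0.548 -0.356  0.034]
pink [0.494 0.236 0.043]
mat [ 0.531  0.018 -0.002]
top carton (array([532.2,  67.8]), array([90.1, 59.9]), 17.8, 1384, 'z', array([41.5, 44.5, 47.5]))
 rack blk (array([514.6, 361.7]), array([59.4, 84.1]), 86.0, 1203, 'z', array([20.6, 25.5, 53.9]))
 rib (array([514.7, 361.3]), array([11.5, 50.4]), 86.4, 173, 'z', array([46.9, 53.3, 56.4]))
 cabtop (array([816.7, 166.5]), array([247.6, 440.3]), 9.0, 16312, 'z', array([116.8, 119.5, 122.3]))
 handle+panel (array([671.5,  50.5]), array([ 76.7, 244.6]), 6.5, 1923, 'z', array([ 90.9, 101.3, 105.7]))
 table z 0.0001605327787689745
scene carton (array([532.2,  68. ]), array([94. , 63.6]), 17.0, 1189, 'z', array([38.6, 45.5, 47.8]))
 rack blk (array([514.4, 344.2]), array([96.9, 86.5]), 87.2, 1806, 'z', array([18.4, 25.5, 53.9]))
 rib (array([515.3, 364.2]), array([11.9, 52.7]), 86.1, 257, 'z', array([46.4, 53.3, 55.3]))
 cabtop (array([831.1,  74. ]), array([246.8, 253.6]), 9.2, 17835, 'z', array([118.3, 120.5, 122.2]))
 handle+panel (array([673.3,  57.4]), array([252.2,  91.7]), 89.7, 1645, 'z', array([ 92.8, 102.9, 106.3]))
 table z 0.0008541571680257249
```

View pics/r.png

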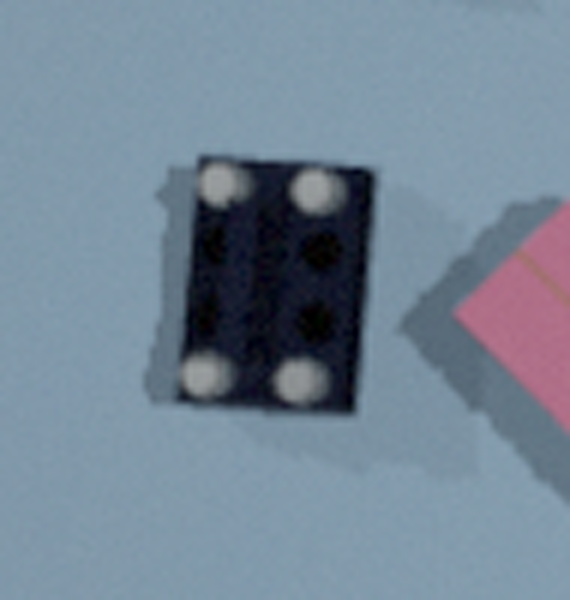

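The crop shows the rack upright, with four vials at about (220,185), (315,190), (205,373) and (300,380). Its long axis is about -4° from world x. Next I'll fit the handle and panel lines and work out the first moves.

```bash
cat >> h.py <<'E'
from scipy.spatial.transform import Rotation as Ro
def plan(x,y,z,yawdeg):
    """remaining shift (shares of 25mm) and turn (shares of .1 rad) in tool axes"""
    o=arm.observe(); R=Ro.from_rotvec(o['ee_rot'])
    a=np.radians(yawdeg);c,s=np.cos(a),np.sin(a)
    G=Ro.from_matrix(np.array([[c,s,0],[s,-c,0],[0,0,-1.]]))
    print('t',round(float(o['clock']),2),'pos',o['position'].round(4),'F',o['force'].round(1),'w',round(float(o['width']),3),'gf',round(float(o['gripper_force']),1),'q',o['joints'].round(2))
    print('shift',(R.inv().apply(np.array([x,y,z])-o['position'])/.025).round(2),'turn',((R.inv()*G).as_rotvec()/.1).round(2))
E
python3 - <<'E'
from h import *
for n in('top','scene'):
    c=cloud(load(n)).reshape(-1,3)
    p=c[(c[:,0]>.6)&(c[:,0]<.72)&(c[:,1]>-.1)&(c[:,1]<.2)&(c[:,2]>.082)&(c[:,2]<.11)]
    # split along candidate unit x
    a=np.radians(8.5);e=p[:,0]*np.cos(a)+p[:,1]*np.sin(a);f=-p[:,0]*np.sin(a)+p[:,1]*np.cos(a)
    hist=np.histogram(e,np.arange(.6,.76,.008));print(n,list(zip(hist[1].round(3),hist[0])))
    e0=e.min()
    for nm,m in(('bar',(e<np.percentile(e,0.5)+.013)&(abs(f-np.median(f))<.045)),('panel',(e>np.percentile(e,.5)+.035)&(p[:,2]>.1))):
        q=p[m]
        if len(q)>10:
            v=cv2.fitLine(q[:,:2].astype(np.float32),cv2.DIST_HUBER,0,.001,.001).ravel()
            print(nm,len(q),q.mean(0).round(4),'yaw',round(np.degrees(np.arctan(-v[0]/v[1])),2),'f',f[m].min().round(3),f[m].max().round(3),'e',e[m].min().round(3),'z',np.percentile(q[:,2],[5,95]).round(3))
plan(.532,.068,.2,17.6)
E
```

```text
top [(np.float64(0.6), np.int64(0)), (np.float64(0.608), np.int64(0)), (np.float64(0.616), np.int64(0)), (np.float64(0.624), np.int64(0)), (np.float64(0.632), np.int64(188)), (np.float64(0.64), np.int64(243)), (np.float64(0.648), np.int64(48)), (np.float64(0.656), np.int64(43)), (np.float64(0.664), np.int64(44)), (np.float64(0.672), np.int64(45)), (np.float64(0.68), np.int64(426)), (np.float64(0.688), np.int64(564)), (np.float64(0.696), np.int64(333)), (np.float64(0.704), np.int64(40)), (np.float64(0.712), np.int64(2)), (np.float64(0.72), np.int64(0)), (np.float64(0.728), np.int64(0)), (np.float64(0.736), np.int64(0)), (np.float64(0.744), np.int64(0)), (np.float64(0.752), np.int64(0))]
bar 278 [0.6413 0.0444 0.0988] yaw 9.03 f -0.095 -0.006 e 0.636 z [0.095 0.102]
panel 1032 [0.6934 0.0525 0.1035] yaw 8.63 f -0.172 0.072 e 0.671 z [0.101 0.107]
scene [(np.float64(0.6), np.int64(0)), (np.float64(0.608), np.int64(0)), (np.float64(0.616), np.int64(0)), (np.float64(0.624), np.int64(0)), (np.float64(0.632), np.int64(55)), (np.float64(0.64), np.int64(334)), (np.float64(0.648), np.int64(50)), (np.float64(0.656), np.int64(50)), (np.float64(0.664), np.int64(48)), (np.float64(0.672), np.int64(52)), (np.float64(0.68), np.int64(72)), (np.float64(0.688), np.int64(470)), (np.float64(0.696), np.int64(369)), (np.float64(0.704), np.int64(18)), (np.float64(0.712), np.int64(54)), (np.float64(0.72), np.int64(52)), (np.float64(0.728), np.int64(55)), (np.float64(0.736), np.int64(19)), (np.float64(0.744), np.int64(0)), (np.float64(0.752), np.int64(0))]
bar 254 [0.6393 0.0763 0.0995] yaw 9.85 f -0.061 0.019 e 0.636 z [0.095 0.102]
panel 926 [0.693  0.0749 0.1046] yaw 7.46 f -0.172 0.075 e 0.673 z [0.101 0.107]
t 0.1 pos [ 0.2268 -0.5819  0.226 ] F [-0.3  0.7  0.3] w 1.006 gf 0.0 q [ 1.1   0.44  0.02  1.57 -0.01  1.13 -0.08]
shift [ 20.81 -19.79   1.07] turn [-0.01  0.    0.64]
```

carry_out:
  commands:
    - [1,0.95,-0.9,0,0,0,0.1]
    - [1,0.95,-0.9,0,0,0,0.1]
    - [1,0.95,-0.9,0,0,0,0.1]
    - [1,0.95,-0.9,0,0,0,0.1]
    - [1,0.95,-0.9,0,0,0,0.1]
    - [1,0.95,-0.9,0,0,0,0.1]
    - [1,0.95,-0.9,0,0,0,0]
    - [1,0.95,-0.9,0,0,0,0]

```text
clock: 0.9
position: [0.3469, -0.3482, 0.2265]
ee_rot: [-3.103, -0.488, 0.001]
force: [0.6, 0.3, -0.9]
width: 0.998
gripper_force: 0.0
```

carry_out:
  commands:
    - [1,0.95,-0.9,0,0,0,0]
    - [1,0.95,-0.9,0,0,0,0]
    - [1,0.95,-0.9,0,0,0,0]
    - [1,0.95,-0.9,0,0,0,0]
    - [1,0.95,-0.9,0,0,0,0]
    - [1,0.95,-0.9,0,0,0,0]
    - [1,0.95,-0.9,0,0,0,0]
    - [1,0.95,-0.9,0,0,0,0]

```text
clock: 1.7
position: [0.4724, -0.1187, 0.2265]
ee_rot: [-3.103, -0.487, 0.001]
force: [0.6, -1.0, -0.2]
width: 0.998
gripper_force: 0.0
```

```bash
python3 -c "
from h import *
plan(.532,.068,.012,17.5)"
```

```text
t 1.7 pos [ 0.4724 -0.1187  0.2265] F [ 0.6 -1.  -0.2] w 0.998 gf 0.0 q [ 0.34  0.23 -0.25  1.88  0.06  1.04 -1.19]
shift [ 4.56 -6.38  8.58] turn [-0.    0.01  0.06]
```

carry_out:
  commands:
    - [1,0.65,-0.91,0.3,0,0,0.06]
    - [1,0.65,-0.91,0.3,0,0,0]
    - [1,0.65,-0.91,0.3,0,0,0]
    - [1,0.65,-0.91,0.3,0,0,0]
    - [1,0.65,-0.91,0.3,0,0,0]
    - [1,0.65,-0.91,0.3,0,0,0]
    - [1,0.65,-0.91,0.3,0,0,0]
    - [1,0,0,0.5,0,0,0]

```text
clock: 2.5
position: [0.5335, 0.0709, 0.1617]
ee_rot: [-3.101, -0.486, -0.003]
force: [-0.0, 0.3, -0.4]
width: 1.002
gripper_force: 0.0
```

```bash
python3 -c "
from h import *
plan(.532,.068,.012,17.5)"
```

```text
t 2.5 pos [0.5335 0.0709 0.1617] F [-0.   0.3 -0.4] w 1.002 gf 0.0 q [ 0.01  0.38 -0.32  1.85  0.15  0.93 -1.63]
shift [-0.11  0.11  5.99] turn [-0.02 -0.02  0.06]
```

carry_out:
  commands:
    - [1,-0.1,0.1,1,0,0,0.06]
    - [1,0,0,1,0,0,0]
    - [1,0,0,1,0,0,0]
    - [1,0,0,1,0,0,0]
    - [1,0,0,1,0,0,0]
    - [1,0,0,0.9,0,0,0]
    - [1,0,0,0,0,0,0]

```text
clock: 3.2
position: [0.5285, 0.0619, 0.0114]
ee_rot: [3.106, 0.468, -0.009]
force: [-0.4, -0.2, 0.1]
width: 0.999
gripper_force: 0.0
```

carry_out:
  commands:
    - [0.4,0,0,0,0,0,0]
    - [0.4,0,0,0,0,0,0]
    - [0.4,0,0,0,0,0,0]
    - [0.4,0,0,0,0,0,0]
    - [0.4,0,0,0,0,0,0]
    - [0.4,0,0,0,0,0,0]
    - [0.4,0,0,0,0,0,0]
  squeeze: 20

```text
clock: 3.9
position: [0.5315, 0.0638, 0.0151]
ee_rot: [-3.106, -0.47, -0.003]
force: [-0.9, 1.9, 7.5]
width: 0.652
gripper_force: 20.0
```

```bash
python3 -c "
from h import *
plan(.40,.02,.03,17.5)"
```

```text
t 3.9 pos [0.5315 0.0638 0.0151] F [-0.9  1.9  7.5] w 0.652 gf 20.0 q [-0.03  0.58 -0.26  1.98  0.25  0.61 -1.72]
shift [-5.54  0.12 -0.6 ] turn [-0.   -0.02 -0.05]
```

carry_out:
  commands:
    - [0.4,0,0,-0.6,0,0,0]
    - [0.4,0,0,-0.6,0,0,0]
    - [0.4,-0.7,0,0,0,0,0]
    - [0.4,-0.8,0,0,0,0,0]
    - [0.4,-0.8,0,0,0,0,0]
    - [0.4,-0.8,0,0,0,0,0]
    - [0.4,-0.8,0,0,0,0,0]
    - [0.4,-0.8,0,0,0,0,0]

```text
clock: 4.7
position: [0.4177, 0.0279, 0.0443]
ee_rot: [3.106, 0.469, -0.0]
force: [-0.2, -0.6, -2.9]
width: 0.653
gripper_force: 20.0
```

carry_out:
  commands:
    - [0.4,-0.6,0,0,0,0,0]
    - [0.4,0,0,0,0,0,0]
    - [0.4,0,0,0,0,0,0]

```text
clock: 5.0
position: [0.405, 0.024, 0.0445]
ee_rot: [3.106, 0.469, 0.002]
force: [0.6, 0.2, -1.6]
width: 0.656
gripper_force: 20.0
```

```bash
python3 -c "
from h import *
plan(.40,.02,.0155,17.5)
d=grab('scene');cv2.imwrite('pics/s1.png',d['pixels'][150:430,180:560,::-1])"
```

```text
t 5.0 pos [0.405  0.024  0.0445] F [ 0.6  0.2 -1.6] w 0.656 gf 20.0 q [ 0.05  0.39 -0.29  2.26  0.22  0.52 -1.69]
shift [-0.24  0.09  1.16] turn [ 0.   -0.01 -0.06]
```

View pics/s1.png

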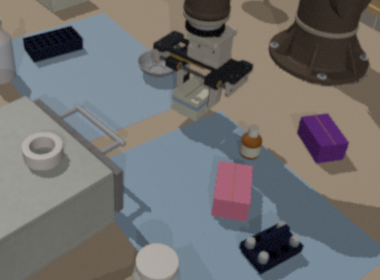

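The carton, at (195,97) in the crop, is held level and clear of the dish and flask. I'll set it down here.

carry_out:
  commands:
    - [0.4,0,0,0.5,0,0,0]
    - [0.4,0,0,0.4,0,0,0]
    - [0.4,0,0,0.2,0,0,0]
    - [0.4,0,0,0,0,0,0]
    - [0.8,0,0,0,0,0,0]
    - [0.8,0,0,0,0,0,0]
    - [0.8,0,0,0,0,0,0]
    - [0.8,0,0,0,0,0,0]

```text
clock: 5.85
position: [0.4047, 0.0239, 0.017]
ee_rot: [3.106, 0.469, 0.001]
force: [-0.2, -0.5, -0.3]
width: 0.799
gripper_force: 0.0
```

carry_out:
  commands:
    - [0.8,0,0,-1,0,0,0.3]
    - [0.8,0,0,-1,0,0,0.3]
    - [0.8,0,0,-1,0,0,0.3]
    - [0.8,0,0,-1,0,0,0.3]
    - [0.2,0,0,-1,0,0,0.3]
    - [0,0,0,-1,0,0,0]
    - [0,0,0,-0.5,0,0,0]
    - [0,0,0,0,0,0,0]

```text
clock: 6.65
position: [0.4055, 0.024, 0.1809]
ee_rot: [3.133, 0.235, 0.006]
force: [0.8, -0.4, -0.7]
width: 0.502
gripper_force: 0.0
```

```bash
python3 -c "
from h import *
a=np.radians(8.9)
print(.6405+.0255*np.cos(a),.0486+.0255*np.sin(a))
plan(.6405+.0255*np.cos(a),.0486+.0255*np.sin(a),.075,8.9)"
```

```text
0.6656929765771193 0.05254511485063643
t 6.65 pos [0.4055 0.024  0.1809] F [ 0.8 -0.4 -0.7] w 0.502 gf 0.0 q [ 0.1   0.15 -0.32  2.11  0.06  0.88 -1.68]
shift [10.45  0.42  4.28] turn [ 0.   -0.04 -0.06]
```

carry_out:
  commands:
    - [0,1,0.04,0,0,0,-0.06]
    - [0,1,0.04,0,0,0,0]
    - [0,1,0.04,0,0,0,0]
    - [0,1,0.04,0,0,0,0]
    - [0,1,0.04,0,0,0,0]
    - [0,1,0.04,0,0,0,0]
    - [0,1,0.04,0,0,0,0]
    - [0,1,0.04,0,0,0,0]

```text
clock: 7.45
position: [0.6036, 0.0469, 0.1777]
ee_rot: [3.132, 0.244, -0.003]
force: [-0.2, 1.1, -0.5]
width: 0.006
gripper_force: 0.0
```

carry_out:
  commands:
    - [0,1,0.04,0,0,0,0]
    - [0,1,0.04,0,0,0,0]
    - [0,0.4,0,0,0,0,0]
    - [0,0,0,0,0,0,0]
    - [0,0,0,0,0,0,0]

```text
clock: 7.95
position: [0.6616, 0.0542, 0.1784]
ee_rot: [3.132, 0.245, -0.003]
force: [-0.4, -0.2, 0.7]
width: 0.004
gripper_force: 0.0
```

```bash
python3 -c "
from h import *
plan(.6657,.0525,.075,8.9)
d=grab('scene');c=cloud(d).reshape(-1,3)
p=c[(c[:,0]>.33)&(c[:,0]<.48)&(c[:,1]>-.06)&(c[:,1]<.09)&(c[:,2]>.036)&(c[:,2]<.055)]
print(cv2.minAreaRect((p[:,:2]*1000).astype('f')),np.median(p[:,2]))"
```

```text
t 7.95 pos [0.6616 0.0542 0.1784] F [-0.4 -0.2  0.7] w 0.004 gf 0.0 q [ 0.    0.55 -0.26  1.51  0.15  1.1  -1.7 ]
shift [0.16 0.09 4.13] turn [0.   0.02 0.01]
((406.54217529296875, 26.700786590576172), (95.64888763427734, 61.40178298950195), 17.108661651611328) 0.044327880898645616
```

The carton lies flat at (0.407, 0.027), well outside the drawer's sweep. I'll lower the closed fingers into the handle gap.

carry_out:
  commands:
    - [0,0.16,0.09,0.6,0,0,0]
    - [0,0,0,0.7,0,0,0]
    - [0,0,0,0.7,0,0,0]
    - [0,0,0,0.7,0,0,0]
    - [0,0,0,0.7,0,0,0]
    - [0,0,0,0.7,0,0,0]
    - [0,0,0,0,0,0,0]

```text
clock: 8.7
position: [0.6646, 0.0518, 0.0735]
ee_rot: [3.131, 0.244, -0.008]
force: [-0.9, -0.4, -0.2]
width: 0.007
gripper_force: 0.0
```

carry_out:
  commands:
    - [0,-0.4,0,0,0,0,0]
    - [0,-0.4,0,0,0,0,0]
    - [0,-0.5,0,0,0,0,0]
    - [0,-0.5,0,0,0,0,0]
    - [0,-0.5,0,0,0,0,0]
    - [0,-0.5,0,0,0,0,0]
    - [0,-0.5,0,0,0,0,0]
    - [0,-0.5,0,0,0,0,0]

```text
clock: 9.5
position: [0.5735, 0.0379, 0.078]
ee_rot: [-3.132, -0.244, -0.006]
force: [4.7, 0.3, -4.2]
width: 0.002
gripper_force: 2.5
```

```bash
python3 -c "
from h import *
a=np.radians(8.9);e=.0155-.160
plan(.6405+e*np.cos(a),.0486+e*np.sin(a),.075,8.9)"
```

```text
t 9.5 pos [0.5735 0.0379 0.078 ] F [ 4.7  0.3 -4.2] w 0.002 gf 2.5 q [ 0.03  0.53 -0.26  1.84  0.19  0.78 -1.75]
shift [-3.07 -0.01  0.11] turn [ 0.   -0.04  0.  ]
```

carry_out:
  commands:
    - [0,-0.5,0,0,0,0,0]
    - [0,-0.5,0,0,0,0,0]
    - [0,-0.5,0,0,0,0,0]
    - [0,-0.4,0,0,0,0,0]
    - [0,-0.3,0,0,0,0,0]
    - [0,-0.2,0,0,0,0,0]
    - [0,-0.1,0,0,0,0,0]

```text
clock: 10.2
position: [0.5119, 0.0282, 0.0774]
ee_rot: [3.132, 0.244, 0.003]
force: [4.1, 1.1, 4.0]
width: 0.0
gripper_force: 2.1
```

carry_out:
  commands:
    - [0,-0.1,0,0,0,0,0]
    - [0,-0.1,0,0,0,0,0]
    - [0,0,0,0,0,0,0]

```text
clock: 10.5
position: [0.5088, 0.0277, 0.0772]
ee_rot: [-3.132, -0.244, -0.007]
force: [9.9, 0.7, 1.2]
width: 0.007
gripper_force: 4.7
```

carry_out:
  commands:
    - [0,-0.1,0,0,0,0,0]
    - [0,-0.1,0,0,0,0,0]
    - [0,0,0,0,0,0,0]

```text
clock: 10.8
position: [0.5087, 0.0278, 0.0776]
ee_rot: [-3.13, -0.244, -0.02]
force: [26.1, 2.0, -17.4]
width: 0.008
gripper_force: 12.9
```

Stop reached: the pull force rose to 26 N with no further motion. Now I'll back off to the middle of the gap and lift out.

carry_out:
  commands:
    - [0,0.3,0,0,0,0,0]
    - [0,0.2,0,0,0,0,0]
    - [0,0,0,-0.4,0,0,0]
    - [0,0,0,-1,0,0,0]
    - [0,0,0,-1,0,0,0]
    - [0,0,0,-1,0,0,0]
    - [0,0,0,-1,0,0,0]
    - [0,0,0,-1,0,0,0]

```text
clock: 11.6
position: [0.5125, 0.0285, 0.213]
ee_rot: [3.132, 0.245, -0.003]
force: [1.3, -0.7, 0.2]
width: 0.004
gripper_force: 0.0
```

```bash
python3 -c "
from h import *
plan(.5147,.362,.15,-3.8)"
```

```text
t 11.6 pos [0.5125 0.0285 0.213 ] F [ 1.3 -0.7  0.2] w 0.004 gf 0.0 q [ 0.08  0.29 -0.31  1.84  0.1   1.03 -1.68]
shift [  2.16 -13.17   2.52] turn [0.   0.02 2.22]
```

carry_out:
  commands:
    - [0,0.16,-1,0,0,0,0]
    - [0.4,0.16,-1,0,0,0,0]
    - [0.4,0.16,-1,0,0,0,0]
    - [0.4,0.16,-1,0,0,0,0]
    - [0.4,0.16,-1,0,0,0,0]
    - [0.4,0.16,-1,0,0,0,0]
    - [0.4,0.16,-1,0,0,0,0]
    - [0.4,0.16,-1,0,0,0,0]

```text
clock: 12.4
position: [0.5133, 0.2315, 0.2119]
ee_rot: [3.131, 0.245, -0.003]
force: [0.4, 0.1, 0.3]
width: 0.4
gripper_force: 0.0
```

carry_out:
  commands:
    - [0.4,0.16,-1,0,0,0,0]
    - [0.4,0.16,-1,0,0,0,0]
    - [0.4,0.16,-1,0,0,0,0]
    - [0.4,0.16,-1,0,0,0,0]
    - [0.4,0,0,0,0,0,0.8]
    - [0.4,0,0,0,0,0,0.8]
    - [0.4,0,0,0,0,0,0.6]
    - [0.4,0,0,0,0,0,0]

```text
clock: 13.2
position: [0.5139, 0.3318, 0.2118]
ee_rot: [3.139, -0.102, -0.002]
force: [-0.4, 0.2, -0.8]
width: 0.4
gripper_force: 0.0
```

```bash
python3 -c "
from h import *
plan(.5147,.362,.09,-3.8)
d=grab('top');cv2.imwrite('pics/t2.png',d['pixels'][100:340,60:400,::-1].repeat(2,0).repeat(2,1))"
```

```text
t 13.2 pos [0.5139 0.3318 0.2118] F [-0.4  0.2 -0.8] w 0.4 gf 0.0 q [-0.44  0.45 -0.32  1.6   0.16  1.11 -2.43]
shift [-0.04 -1.21  4.87] turn [0.01 0.01 0.01]
```

View pics/t2.png

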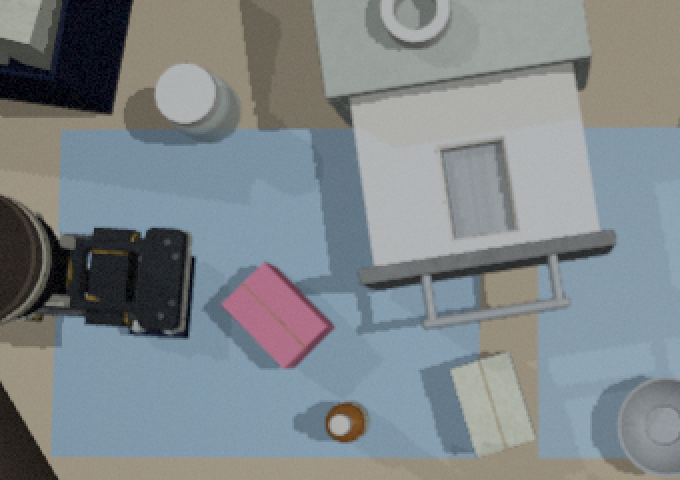

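The drawer is fully out with the bay visible at about (478,188) in the crop, the carton is clear at (492,405), and the gripper is over the rack at (140,285). Next I'll measure the bay and descend over the rack.

carry_out:
  commands:
    - [0.4,0,-0.6,0.8,0,0,0]
    - [0.4,0,-0.6,0.8,0,0,0]
    - [0.4,0,0,0.8,0,0,0]
    - [0.4,0,0,0.8,0,0,0]
    - [0.4,0,0,0.8,0,0,0]
    - [0.4,0,0,0.8,0,0,0]
    - [0.4,0,0,0,0,0,0]

```text
clock: 13.95
position: [0.515, 0.3606, 0.0892]
ee_rot: [3.136, -0.098, -0.007]
force: [-0.1, -0.4, -0.3]
width: 0.399
gripper_force: 0.0
```

```bash
cat > bay.py <<'E'
from h import *
for n in('top','scene'):
    d=grab(n);c=cloud(d);P=c.reshape(-1,3)
    g=cv2.GaussianBlur(cv2.cvtColor(d['pixels'],cv2.COLOR_RGB2GRAY),(3,3),0)
    a=np.radians(8.9);b0=np.array([.61,.035])
    e=(c[...,0]-b0[0])*np.cos(a)+(c[...,1]-b0[1])*np.sin(a);f=-(c[...,0]-b0[0])*np.sin(a)+(c[...,1]-b0[1])*np.cos(a)
    roi=(abs(e)<.062)&(abs(f)<.07)&(c[...,2]>.04)&(c[...,2]<.08)
    dk=roi&(abs(c[...,2]-.07)<.006)&((abs(f)>.045));lv=np.median(g[dk]);print(n,'deck z',np.median(c[dk][:,2]).round(4),'gray',lv)
    for k in(.9,.8):
      m=(roi&((g<k*lv)|(c[...,2]<.064))).astype(np.uint8)
      m=cv2.morphologyEx(m,cv2.MORPH_CLOSE,np.ones((5,5)));m=cv2.morphologyEx(m,cv2.MORPH_OPEN,np.ones((5,5)))
      cs,_=cv2.findContours(m,cv2.RETR_EXTERNAL,cv2.CHAIN_APPROX_NONE);q=max(cs,key=cv2.contourArea).reshape(-1,2)
      w=rayplane(d,q,.07)[:,:2]*1000;print('  bay',k,cv2.minAreaRect(w.astype('f')))
    fl=roi&(abs(e)<.03)&(abs(f)<.02);print('  floor z',np.median(c[fl][:,2]).round(4))
    ef=np.stack([e,f],-1)
    pm=(c[...,2]>.098)&(c[...,2]<.110)&(e>-.12)&(e<-.04)&(abs(f)<.15)
    p=c[pm];v=cv2.fitLine(p[:,:2].astype('f'),cv2.DIST_HUBER,0,.001,.001).ravel();eh=np.percentile(ef[pm],[2,50,98],axis=0).round(4).tolist()
    print('  panel yaw',np.degrees(np.arctan(-v[0]/v[1])).round(2),p.mean(0).round(4),eh)
plan(.5147,.362,.09,-3.8)
E
python3 bay.py
```

```text
top deck z 0.0696 gray 181.0
  bay 0.9 ((615.0328979492188, 37.325523376464844), (92.96727752685547, 65.23160552978516), 8.9833345413208)
  bay 0.8 ((614.2954711914062, 37.97454833984375), (91.0762939453125, 63.554012298583984), 8.769261360168457)
  floor z 0.0556
  panel yaw 10.32 [0.5343 0.0259 0.1024] [[-0.1191, -0.1111], [-0.0684, 0.0021], [-0.0585, 0.1152]]
scene deck z 0.0709 gray 171.0
  bay 0.9 ((616.46484375, 39.946388244628906), (91.71478271484375, 65.66633605957031), 8.303523063659668)
  bay 0.8 ((616.8973388671875, 41.23310089111328), (86.99974822998047, 60.046661376953125), 8.890907287597656)
  floor z 0.0571
  panel yaw 9.76 [0.5351 0.0377 0.1023] [[-0.1185, -0.1081], [-0.0651, 0.0192], [-0.0566, 0.1226]]
t 14.05 pos [0.5166 0.3621 0.092 ] F [-0.  -0.1 -0.4] w 0.403 gf 0.0 q [-0.49  0.6  -0.3   1.68  0.22  0.9  -2.52]
shift [-0.07  0.01  0.08] turn [0.01 0.01 0.03]
```

carry_out:
  commands:
    - [0.4,-0.07,0,0.7,0,0,0]
    - [0.4,0,0,0.7,0,0,0]
    - [0.4,0,0,0.7,0,0,0]
    - [0.4,0,0,0.4,0,0,0]
    - [0.4,0,0,0,0,0,0]
    - [0,0,0,0,0,0,0]
    - [0,0,0,0,0,0,0]
    - [0,0,0,0,0,0,0]
  squeeze: 12

```text
clock: 14.85
position: [0.5156, 0.3629, 0.0302]
ee_rot: [-3.139, 0.101, -0.002]
force: [-0.9, -1.2, 0.3]
width: 0.186
gripper_force: 0.0
```

carry_out:
  commands:
    - [0,0,0,0,0,0,0]
    - [0,0,0,0,0,0,0]
    - [0,0,0,0,0,0,0]
  squeeze: 40

```text
clock: 15.15
position: [0.5153, 0.3626, 0.0298]
ee_rot: [-3.14, 0.101, -0.001]
force: [-0.5, -0.6, 5.4]
width: 0.104
gripper_force: 40.0
```

```bash
python3 -c "
from h import *
plan(.5147,.362,.028,-3.8)"
```

```text
t 15.15 pos [0.5153 0.3626 0.0298] F [-0.5 -0.6  5.4] w 0.104 gf 40.0 q [-0.51  0.67 -0.28  1.73  0.25  0.77 -2.55]
shift [-0.02  0.03  0.07] turn [-0.   -0.01  0.02]
```

carry_out:
  commands:
    - [0,0,0,-0.4,0,0,0]
    - [0,0,0,-0.8,0,0,0]
    - [0,0,0,-0.9,0,0,0]
    - [0,0,0,-0.9,0,0,0]
    - [0,0,0,-0.9,0,0,0]
    - [0,0,0,-0.9,0,0,0]
    - [0,0,0,-0.6,0,0,0]
    - [0,0,0,0,0,0,0]

```text
clock: 15.95
position: [0.5159, 0.3633, 0.1666]
ee_rot: [-3.138, 0.101, -0.004]
force: [0.0, 0.9, -1.3]
width: 0.108
gripper_force: 40.0
```

```bash
python3 -c "
from h import *
plan(.6155,.039,.16,8.85)"
```

```text
t 15.95 pos [0.5159 0.3633 0.1666] F [ 0.   0.9 -1.3] w 0.108 gf 40.0 q [-0.48  0.52 -0.32  1.61  0.18  1.04 -2.49]
shift [ 4.81 12.69  0.24] turn [-0.02 -0.03 -2.19]
```

carry_out:
  commands:
    - [0,0.2,0.5,0,0,0,0]
    - [0,0.34,0.9,0,0,0,0]
    - [0,0.34,0.9,0,0,0,0]
    - [0,0.34,0.9,0,0,0,0]
    - [0,0.34,0.9,0,0,0,0]
    - [0,0.34,0.9,0,0,0,0]
    - [0,0.34,0.9,0,0,0,0]
    - [0,0.34,0.9,0,0,0,0]

```text
clock: 16.75
position: [0.568, 0.1859, 0.1625]
ee_rot: [3.138, -0.102, -0.004]
force: [0.6, 0.2, -0.8]
width: 0.109
gripper_force: 40.0
```

carry_out:
  commands:
    - [0,0.34,0.9,0,0,0,0]
    - [0,0.34,0.9,0,0,0,0]
    - [0,0.34,0.9,0,0,0,0]
    - [0,0.34,0.9,0,0,0,0]
    - [0,0.34,0.9,0,0,0,0]
    - [0,0.34,0.9,0,0,0,-0.7]
    - [0,0.15,0.5,0,0,0,-0.8]
    - [0,0,0,0,0,0,-0.7]

```text
clock: 17.55
position: [0.614, 0.0333, 0.1622]
ee_rot: [3.13, 0.242, -0.005]
force: [0.2, -0.1, -1.9]
width: 0.104
gripper_force: 40.0
```

carry_out:
  commands:
    - [0,0,0,0,0,0,0]
    - [0,0,0,0,0,0,0]

```text
clock: 17.75
position: [0.6137, 0.0376, 0.1631]
ee_rot: [-3.132, -0.241, 0.003]
force: [0.8, -0.1, -1.7]
width: 0.106
gripper_force: 40.0
```

```bash
python3 - <<'E'
from h import *
plan(.6155,.039,.16,8.85)
d=grab('scene');c=cloud(d)
o=arm.observe()['position']
g=cv2.cvtColor(d['pixels'],cv2.COLOR_RGB2HSV)
m=(abs(c[...,0]-o[0])<.07)&(abs(c[...,1]-o[1])<.06)&(c[...,2]>o[2]-.03-.015)&(c[...,2]<o[2]+.03)
p=c[m];print(len(p))
top=p[(p[:,2]>o[2]-.011)&(p[:,2]<o[2]-.002)]
print('blk top',cv2.minAreaRect((top[:,:2]*1000).astype('f')))
u=np.argwhere(m);v0,u0=u.min(0)-60;v1,u1=u.max(0)+80
im=d['pixels'][max(v0,0):v1,max(u0,0):u1,::-1];im=cv2.resize(im,None,fx=2,fy=2)[:600,:800];cv2.imwrite('pics/s3.png',im);print(v0,u0,im.shape)
E
```

```text
t 17.75 pos [0.6137 0.0376 0.1631] F [ 0.8 -0.1 -1.7] w 0.106 gf 40.0 q [ 0.07  0.5  -0.32  1.65  0.18  1.02 -1.73]
shift [ 0.08 -0.04  0.12] turn [-0.    0.02 -0.01]
1531
blk top ((614.0066528320312, 40.010982513427734), (86.1826171875, 56.914817810058594), 8.233083724975586)
160 202 (372, 396, 3)
```

View pics/s3.png

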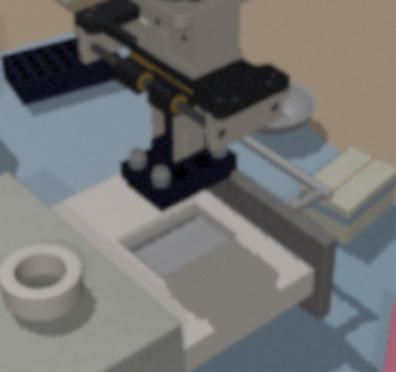

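The image shows the rack level at (180,180), square over the bay at (200,245). The two-camera differences put the bay at TCP (0.6158, 0.0384). Descending.

carry_out:
  commands:
    - [0,0.08,-0.03,0.6,0,0,0]
    - [0,0,0,0.6,0,0,0]
    - [0,0,0,0.5,0,0,0]
    - [0,0,0,0.4,0,0,0]
    - [0,0,0,0,0,0,0]
    - [0,0,0,0,0,0,0]

```text
clock: 18.4
position: [0.6164, 0.0394, 0.1116]
ee_rot: [3.132, 0.245, -0.0]
force: [0.4, -0.3, -1.7]
width: 0.106
gripper_force: 40.0
```

```bash
python3 -c "
from h import *
plan(.6158,.0384,.086,8.85)"
```

```text
t 18.4 pos [0.6164 0.0394 0.1116] F [ 0.4 -0.3 -1.7] w 0.106 gf 40.0 q [ 0.06  0.56 -0.31  1.7   0.21  0.92 -1.75]
shift [-0.03  0.03  1.02] turn [-0.    0.    0.01]
```

carry_out:
  commands:
    - [0,-0.03,0.03,0.3,0,0,0]
    - [0,0,0,0.2,0,0,0]
    - [0,0,0,0.2,0,0,0]
    - [0,0,0,0,0,0,0]

```text
clock: 18.8
position: [0.6153, 0.0382, 0.0934]
ee_rot: [3.132, 0.244, -0.002]
force: [-0.4, -0.3, -1.5]
width: 0.107
gripper_force: 40.0
```

carry_out:
  commands:
    - [0,0,0,0.15,0,0,0]
    - [0,0,0,0.15,0,0,0]
    - [0,0,0,0,0,0,0]

```text
clock: 19.1
position: [0.6155, 0.0383, 0.0862]
ee_rot: [3.132, 0.244, -0.001]
force: [0.2, 0.2, -2.8]
width: 0.106
gripper_force: 40.0
```

carry_out:
  commands:
    - [0,0,0,0.1,0,0,0]
    - [0,0,0,0.1,0,0,0]
    - [0,0,0,0,0,0,0]

```text
clock: 19.4
position: [0.6158, 0.0384, 0.0818]
ee_rot: [3.132, 0.244, 0.0]
force: [-0.8, 0.4, -0.2]
width: 0.106
gripper_force: 40.0
```

carry_out:
  commands:
    - [0,0,0,0.1,0,0,0]
    - [0,0,0,0.1,0,0,0]
    - [0,0,0,0,0,0,0]

```text
clock: 19.7
position: [0.6158, 0.0384, 0.0767]
ee_rot: [3.132, 0.244, 0.0]
force: [-0.9, -0.2, 1.9]
width: 0.108
gripper_force: 40.0
```

carry_out:
  commands:
    - [0,0,0,0.1,0,0,0]
    - [0,0,0,0.1,0,0,0]
    - [0,0,0,0,0,0,0]

```text
clock: 20.0
position: [0.6195, 0.039, 0.0755]
ee_rot: [-3.132, -0.244, -0.013]
force: [-2.0, -1.2, 26.0]
width: 0.104
gripper_force: 40.0
```

Bottomed at 26 N with the TCP at 0.0755, which matches flush (0.076). Releasing and lifting.

carry_out:
  commands:
    - [0,0,0,-0.1,0,0,0]
    - [0.35,0,0,0,0,0,0]
    - [0.35,0,0,0,0,0,0]
    - [0.35,0,0,0,0,0,0]
    - [0.35,0,0,-0.4,0,0,0]
    - [0.35,0,0,-0.8,0,0,0]
    - [0.35,0,0,-1,0,0,0]
    - [0.35,0,0,-1,0,0,0]

```text
clock: 20.8
position: [0.6155, 0.0385, 0.1554]
ee_rot: [-3.132, -0.245, 0.001]
force: [0.6, 0.0, -0.0]
width: 0.351
gripper_force: 0.0
```

carry_out:
  commands:
    - [0.35,0,0,-1,0,0,0]
    - [0.35,0,0,-0.4,0,0,0]
    - [0.35,-0.5,-1,0,0,0,0]
    - [0.35,-0.5,-1,0,0,0,0]
    - [0.35,-0.5,-1,0,0,0,0]
    - [0.35,-0.5,-1,0,0,0,0]
    - [0.35,-0.5,-1,0,0,0,0]
    - [0.35,-0.5,-1,0,0,0,0]

```text
clock: 21.6
position: [0.5174, 0.1756, 0.1888]
ee_rot: [3.132, 0.244, -0.001]
force: [-0.1, 0.1, 0.0]
width: 0.354
gripper_force: 0.0
```

carry_out:
  commands:
    - [0.35,-0.5,-1,0,0,0,0]
    - [0.35,-0.5,-1,0,0,0,0]
    - [0.35,-0.3,-1,0,0,0,0]
    - [0.35,0,-1,0,0,0,0]
    - [0.35,0,0,0,0,0,0]

```text
clock: 22.1
position: [0.469, 0.2725, 0.1891]
ee_rot: [-3.129, -0.252, 0.001]
force: [-0.4, 0.1, -0.0]
width: 0.35
gripper_force: 0.0
```

```bash
cat > chk.py <<'E'
from h import *
import sys
plan(.6158,.0384,.2,8.85)
for n in('top','scene'):
    d=grab(n);c=cloud(d);a=np.radians(8.9);b0=np.array([.6155,.0385])
    e=(c[...,0]-b0[0])*np.cos(a)+(c[...,1]-b0[1])*np.sin(a);f=-(c[...,0]-b0[0])*np.sin(a)+(c[...,1]-b0[1])*np.cos(a)
    r=(abs(e)<.055)&(abs(f)<.05)
    rib=c[r&(c[...,2]>.088)&(c[...,2]<.112)]
    g=cv2.cvtColor(d['pixels'],cv2.COLOR_RGB2GRAY)
    bl=r&(g<70)&(abs(f)>.011)&(abs(f)<.026)&(abs(e)<.02)
    dk=(abs(e)<.05)&(abs(f)>.045)&(abs(f)<.1)&(c[...,2]>.06)&(c[...,2]<.08)
    print(n,'rib',cv2.minAreaRect((rib[:,:2]*1000).astype('f')),'top z',np.percentile(rib[:,2],90).round(4),'blk z',np.median(c[bl][:,2]).round(4),bl.sum(),'deck',np.median(c[dk][:,2]).round(4))
    for s in(-1,1):
        print('  blk side e',s,np.median(c[r&(g<70)&(s*e>.012)&(s*e<.04)&(c[...,2]<.085)&(abs(f)>.008)][:,2]).round(4))
    bar=c[(e<-.11)&(e>-.14)&(c[...,2]>.085)&(abs(f)<.05)]; print('  bar',bar.mean(0).round(4),len(bar))
    p=c[(c[...,0]>.33)&(c[...,0]<.48)&(c[...,1]>-.06)&(c[...,1]<.09)&(c[...,2]>.036)&(c[...,2]<.055)]
    print('  carton',cv2.minAreaRect((p[:,:2]*1000).astype('f')),np.median(p[:,2]).round(4))
d=load('top');cv2.imwrite('pics/%s.png'%sys.argv[1],d['pixels'][100:340,100:500,::-1].repeat(2,0).repeat(2,1))
E
python3 chk.py f1
```

```text
t 22.1 pos [0.469  0.2725 0.1891] F [-0.4  0.1 -0. ] w 0.35 gf 0.0 q [-0.31  0.37 -0.42  1.8   0.18  1.   -2.2 ]
shift [ 4.29 10.18 -0.46] turn [-0.02  0.    0.06]
top rib ((616.7352905273438, 39.44819259643555), (51.97306823730469, 10.061680793762207), 9.059829711914062) top z 0.1013 blk z 0.0698 315 deck 0.0695
  blk side e -1 0.0697
  blk side e 1 0.0697
  bar [0.4967 0.0197 0.0987] 316
  carton ((405.6199035644531, 25.697629928588867), (90.335205078125, 60.43402099609375), 17.372962951660156) 0.0447
scene rib ((618.2661743164062, 40.67131423950195), (52.42380905151367, 12.559931755065918), 7.117729187011719) top z 0.1011 blk z 0.0713 125 deck 0.0707
  blk side e -1 0.0705
  blk side e 1 0.0706
  bar [0.4998 0.0217 0.0977] 254
  carton ((407.3442687988281, 26.55239486694336), (92.58216857910156, 61.040409088134766), 16.96941375732422) 0.0446
```

View pics/f1.png

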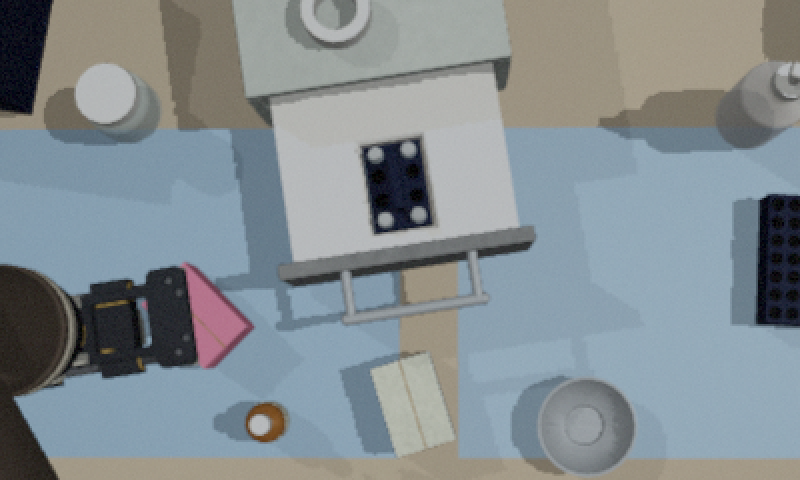

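The rack is in the bay and flush: block at 69.8 mm, deck at 69.5 mm. The TCP drifted in x during the press, so I'll check whether the drawer was pushed in by comparing its image before and after.

```bash
python3 - <<'E'
from h import *
A=cv2.imread('pics/t2.png')[::2,::2];B=cv2.imread('pics/f1.png')[::2,::2]  # origins (60,100),(100,100)
A=cv2.cvtColor(A,6);B=cv2.cvtColor(B,6)
def sh(x0,x1,y0,y1):
    a=A[y0-100:y1-100,x0-60:x1-60].astype('f');b=B[y0-100:y1-100,x0-100:x1-100].astype('f')
    return cv2.phaseCorrelate(a,b,cv2.createHanningWindow(a.shape[::-1],cv2.CV_32F))
print('front+handle',sh(262,352,222,270),'handle',sh(268,350,242,270))
print('ref cab/tape',sh(225,355,100,140),'carton',sh(280,335,270,335))
E
```

```text
front+handle ((-0.22073837710826893, -1.7225088791891103), 1.0275506492014284) handle ((-0.18229368266437973, -1.5580637227402363), 1.0437969726986356)
ref cab/tape ((0.5711869205890565, 0.016398054665874184), 0.9708412929817483) carton ((-0.04839793729697561, -0.19572607586483315), 0.868735933524591)
```

The drawer went in about 3 mm, to roughly 157 mm. That is within tolerance, but I'll hook it back to the stop for margin.

```bash
python3 -c "
from h import *
plan(.521,.0297,.0775,8.9)"
```

```text
t 22.2 pos [0.4705 0.2688 0.1888] F [ 0.5 -0.2 -0.5] w 0.35 gf 0.0 q [-0.3   0.37 -0.42  1.8   0.18  1.01 -2.2 ]
shift [0.51 9.76 4.46] turn [0.   0.01 0.02]
```

carry_out:
  commands:
    - [0,0.05,0.98,0,0,0,0]
    - [0,0.05,0.98,0,0,0,0]
    - [0,0.05,0.98,0,0,0,0]
    - [0,0.05,0.98,0,0,0,0]
    - [0,0.05,0.98,0,0,0,0]
    - [0,0.05,0.98,0,0,0,0]
    - [0,0.05,0.98,0,0,0,0]
    - [0,0.05,0.98,0,0,0,0]

```text
clock: 23.0
position: [0.5111, 0.0739, 0.189]
ee_rot: [3.132, 0.241, -0.001]
force: [0.7, -0.6, -1.8]
width: 0.003
gripper_force: 0.0
```

carry_out:
  commands:
    - [0,0.05,0.98,0,0,0,0]
    - [0,0.05,0.9,0,0,0,0]
    - [0,0,0,0,0,0,0]
    - [0,0,0,0,0,0,0]

```text
clock: 23.4
position: [0.5206, 0.0291, 0.189]
ee_rot: [3.132, 0.24, -0.001]
force: [0.1, 1.2, -0.3]
width: 0.006
gripper_force: 0.0
```

```bash
python3 -c "
from h import *
plan(.521,.0297,.0775,8.9)"
```

```text
t 23.4 pos [0.5206 0.0291 0.189 ] F [ 0.1  1.2 -0.3] w 0.006 gf 0.0 q [ 0.11  0.33 -0.34  1.85  0.13  0.98 -1.71]
shift [ 0.02 -0.02  4.46] turn [ 0.    0.01 -0.02]
```

carry_out:
  commands:
    - [0,0,0,0.8,0,0,0]
    - [0,0,0,0.8,0,0,0]
    - [0,0,0,0.8,0,0,0]
    - [0,0,0,0.8,0,0,0]
    - [0,0,0,0.8,0,0,0]
    - [0,0,0,0.5,0,0,0]
    - [0,0,0,0,0,0,0]

```text
clock: 24.1
position: [0.5195, 0.0309, 0.0753]
ee_rot: [-3.132, -0.246, 0.005]
force: [-0.7, 0.5, 0.8]
width: 0.003
gripper_force: 0.0
```

carry_out:
  commands:
    - [0,-0.1,0,0,0,0,0]
    - [0,-0.1,0,0,0,0,0]
    - [0,-0.1,0,0,0,0,0]
    - [0,-0.1,0,0,0,0,0]
    - [0,-0.1,0,0,0,0,0]
    - [0,0,0,0,0,0,0]

```text
clock: 24.7
position: [0.5092, 0.0287, 0.0774]
ee_rot: [-3.132, -0.244, -0.003]
force: [2.4, 1.0, 2.1]
width: 0.004
gripper_force: 1.5
```

carry_out:
  commands:
    - [0,-0.06,0,0,0,0,0]
    - [0,0,0,0,0,0,0]

```text
clock: 24.9
position: [0.5087, 0.0287, 0.0774]
ee_rot: [-3.132, -0.244, -0.005]
force: [7.3, 0.0, 1.6]
width: 0.003
gripper_force: 3.1
```

carry_out:
  commands:
    - [0,-0.08,0,0,0,0,0]
    - [0,0,0,0,0,0,0]

```text
clock: 25.1
position: [0.5086, 0.0286, 0.0775]
ee_rot: [-3.131, -0.244, -0.011]
force: [11.9, 2.0, -4.7]
width: 0.007
gripper_force: 6.4
```

carry_out:
  commands:
    - [0,0.3,0,0,0,0,0]
    - [0,0.1,0,0,0,0,0]
    - [0,0,0,-0.4,0,0,0]
    - [0,0,0,-1,0,0,0]
    - [0,0,0,-1,0,0,0]
    - [0,0,0,-1,0,0,0]
    - [0,0,0,-1,0,0,0]
    - [0,-0.5,-1,0,0,0,0]

```text
clock: 25.9
position: [0.5012, 0.0501, 0.1902]
ee_rot: [3.132, 0.237, 0.008]
force: [0.1, 0.8, -0.6]
width: 0.005
gripper_force: 0.0
```

carry_out:
  commands:
    - [0,-0.3,-1,0,0,0,0]
    - [0,-0.3,-1,0,0,0,0]
    - [0,-0.3,-1,0,0,0,0]
    - [0,-0.3,-1,0,0,0,0]
    - [0,0,-1,0,0,0,0]
    - [0,0,-1,0,0,0,0]
    - [0,0,-1,0,0,0,0]
    - [0,0,0,0,0,0,0]

```text
clock: 26.7
position: [0.4402, 0.224, 0.1873]
ee_rot: [-3.13, -0.252, 0.001]
force: [0.4, 0.1, 0.1]
width: 0.006
gripper_force: 0.0
```

```bash
python3 chk.py f2; python3 - <<'E'
import cv2
A=cv2.cvtColor(cv2.imread('pics/t2.png')[::2,::2],6);B=cv2.cvtColor(cv2.imread('pics/f2.png')[::2,::2],6)
a=A[122:170,202:292].astype('f');b=B[122:170,162:252].astype('f')
print(cv2.phaseCorrelate(a,b,cv2.createHanningWindow(a.shape[::-1],cv2.CV_32F)))
E
```

```text
t 26.7 pos [0.4402 0.224  0.1873] F [0.4 0.1 0.1] w 0.006 gf 0.0 q [-0.22  0.3  -0.44  1.91  0.15  0.96 -2.15]
shift [ 5.75  8.45 -0.52] turn [-0.02  0.    0.06]
top rib ((613.224365234375, 38.92926025390625), (52.68082809448242, 9.953641891479492), 8.93766975402832) top z 0.1011 blk z 0.0697 318 deck 0.0695
  blk side e -1 0.0698
  blk side e 1 0.0694
  bar [0.4928 0.0193 0.0991] 315
  carton ((405.6679382324219, 25.59619140625), (89.95462036132812, 60.30146026611328), 17.064119338989258) 0.0445
scene rib ((613.8256225585938, 40.298370361328125), (53.405311584472656, 12.150885581970215), 8.435317039489746) top z 0.1008 blk z 0.0715 137 deck 0.0708
  blk side e -1 0.0706
  blk side e 1 0.0707
  bar [0.4961 0.0206 0.0976] 251
  carton ((406.496337890625, 27.080453872680664), (92.1609878540039, 61.58749008178711), 17.956514358520508) 0.0445
((-0.04904587964298912, 0.09387269575536905), 0.9697824208824722)
```

View pics/f2.png

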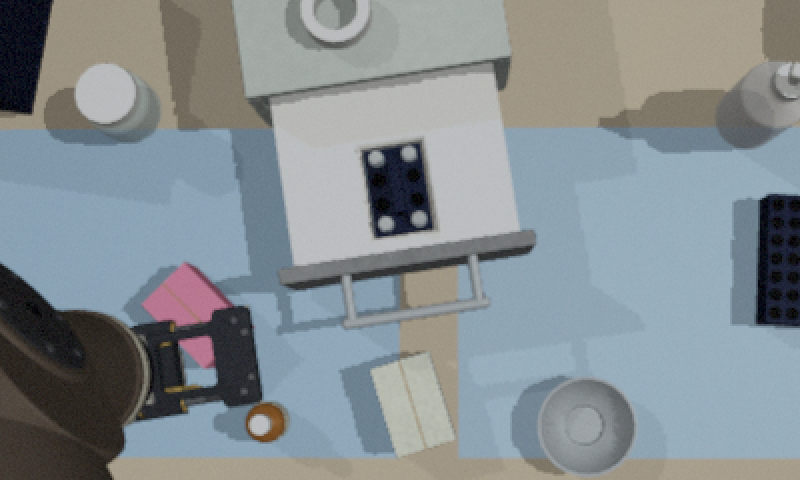

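The drawer is back at its stop. The rack is flush in the bay at (397,188), the carton lies flat at (412,405), the bystanders are unmoved, and the gripper is in free air. Handing in.

```bash
python3 -c "
from h import *
print(arm.sign_off())"
```

```text
the job is handed in; nothing more can be done
None
```

The job is handed in, and sign-off returned no verdict: by my last measurements the drawer is fully out at its stop, the small rack is flush in the bay, the carton lies flat and clear, and the other things in view had not moved.

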